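Shut the loose-key stop valve with its crank

ROBOT

A 6-joint arm with a two-finger parallel gripper is mounted at the origin on the work surface. World frame = base frame: x ahead of the robot, y to its left, z up, the work surface at z = 0. Lengths are in mm, angles in rad, forces in N, time in s.
With the tool pointing down it reaches from about 275 to 825 mm from the base axis. Payload 5.2 kg.
Tool frame: the origin (TCP) lies at the very end of the fingers, on their centre line; the grasp point (between the pads) lies 19 mm behind it; z points along the fingers, y is the line along which they close (so a half turn about z gives the same grasp; the last joint's range is limited). The gripper opens to 93 mm and grips with 3 to 60 N. Pads are 15 mm wide; open, the fingers measure 128 mm over their backs; the gripper's body (75 mm by 188 mm) begins 65 mm behind the grasp point.
Start: joints at [-1.478, 0.259, 1.535, -0, 1.348, -0.203], TCP at [160.349, -526.111, 218.653] pointing down, gripper open.
Joint ranges: [-3.14, 3.14], [-0.91, 2.08], [0.19, 2.58], [-1.22, 4.36], [0.22, 2.71], [-3.12, 3.12]. Speed limits (rad/s): [2.57, 2.57, 3.14, 3.14, 3.14, 3.14].

INTERFACE

Orientations are given as [roll, pitch, yaw] about the fixed x, y, z axes, in that order (R = Rz(yaw) Ry(pitch) Rx(roll)).
In Python, from bench import robot gives the robot as it stands. The module is installed in compiled form; this text tells all that it offers. Calls block until the motion is done:
- robot.move_ptp(position, orientation): joint-space move of the TCP to a pose.
- robot.move_linear(position, ori=None, speed=150, f_stop=None): straight line of the TCP; ori=None keeps the orientation; speed is the mean speed in mm/s. With f_stop (N) it stops when the force on the tool has changed by that much, and returns True; else False.
- robot.move_j(angles): joint-space move.
- robot.move_gripper(opening): opening from 0.0 (shut) to 1.0 (fully open); the grip force is fixed at half the most; returns when the fingers have stopped.
- robot.sleep(seconds).
- robot.inverse_kinematics(position, orientation): joint angles nearest the present ones, or None.
- robot.get_image(name): name is "scene" or "top" or "wrist"; returns a dict with "img" (420x560x3 uint8, blue, green, red), "fovy" (degrees; the focal length in pixels is half the picture's height over the tangent of half this angle, whatever the lens; pixels are square), "cx", "cy" (the principal point, pixels), "k1" (the pictures are not rectified: a ray, as slopes to the right and down, at radius r is drawn at 1 + k1 r^2 times it, then the intrinsics apply), "eye" and "orientation" of the camera in the world. Camera axes: x right, y down, z forward; pixel columns grow to the right and rows downward; lengths in mm; the calibration is good to about 2 mm. A picture is of the moment at which its call begins. There is no depth.
A pose or a line that the arm cannot do raises robot.MotionError and nothing moves.
- robot.hand_in(): hands the job in; it is judged then, once.
Readings, each from a call of its own:
- robot.current_t(): time.
- robot.current_qpos(): joint angles.
- robot.current_joint_vel(): joint speeds.
- robot.current_joint_efforts(): joint torques, N m.
- robot.current_tcp_pos(): TCP position.
- robot.current_eef_rot(): TCP orientation.
- robot.current_contact_force(): force on the tool from outside, world axes, zero at the start.
- robot.current_ft_torque(): the same for the moment, N m.
- robot.current_gripper_width(): opening from 0.0 (shut) to 1.0 (fully open).
- robot.current_finger_force(): force on a finger pad.
Only numpy, scipy, OpenCV 4.12 (cv2) and the standard library are available. Lean on these libraries where they do the work, as an engineer would, in place of code of your own. Each camera call takes 0.05 s, during which the arm holds its last target. There are 200 camera calls.

TASK

The washers have to be worked on, so shut off the water: fit the loose crank fully down onto the square end of the stop valve's spindle without forcing it, wind it clockwise until you feel the valve close, and nip it up snug but do not crush the seat washer. Then take the crank off, lay it gently, flat, back on the rubber mat and let go; leave the handwheel valve and everything else as they are.

Things in the scene. Friction and masses are not known exactly. Their poses are not given: they have to be found in the camera images.
- crank: Bare steel crank, 0.42 kg, lying flat on the mat, handle up. Origin: centre of its hub's underside = mouth of the socket; z up, +x along the arm to the handle. Hub 30 x 30 x 42 mm high, faces along x and y; pinch it by its y faces. In its underside a square socket 15.5 x 15.5 mm, 30 mm deep. Flat arm 17 wide, 12 thick, level with the underside. Mass centre about 20 mm out along +x.
- crank_handle (a point): Centre of the crank's upright handle, 70 mm from the hub's axis and 45 mm above the hub's underside. Handle: black plastic cylinder, 24 mm diameter, from 14 to 75 mm above the underside, above a boss of 24 mm diameter. It spins freely on its pin, so it can be gripped and led round the circle with the gripper not turning.
- spindle (a joint): Stop valve spindle angle, rad; grows on closing (clockwise from above). It neither rises nor sinks. Starts -7.5 to -10 (1.2 to 1.6 turns open); does not tell how the square's flats face. At 0 the valve meets its seat washer, and the spindle turns further only together with the washer. Packing friction 0.42 N m, so 6 N at the crank's handle, all the way.
- washer (a joint): How far the stop valve's seat washer, inside the valve, is squeezed, in rad of spindle turn; 0 at the start. Once the valve has closed on it, it starts to give at about 0.65 N m (9 N at the crank's handle) and resists with 4.4 N m per rad more. Snug: 0.05 to 0.3 (12 to 27 N at the handle). Beyond 0.3 it is crushed. When let go it eases back to about 0.08 at most.
- square_end (a point): Top centre of the stop valve's spindle end, 183 mm above the counter; this point does not turn, z up. A 14 x 14 mm square stands 22 mm above the round gland nut (33 mm diameter) on which the hub comes to rest; on it a turned cone nose, 6 mm high, 14 mm to 7 mm diameter. The square may face any way and no reading tells how: look, or turn the crank on it under light pressure until it drops.
- header: Water header of 42 mm copper pipe and brass valves, fixed. Origin on the counter under the stop valve's axis; +y along the pipe, z up. Pipe axis 75 mm up, from y = -0.11 to 0.31 m, where it bends down into the counter. Stop valve with bare square spindle end at y = 0; a like valve with a handwheel (86 mm across, top 175 mm up) at y = 0.155; pressure gauge, 173 mm high, at y = 0.25.
- handwheel (a joint): Angle of the handwheel of the second valve, rad; 0 at the start. It is not to be turned.
- mat: Grey rubber mat, 260 x 240 mm along its x and y, 4 mm thick, fixed on the counter. Origin: centre of its underside.
- tape_roll: White roll of thread tape, 48 mm across, 14 mm high, lying on the corner of the mat (+x, +y). Bystander. Origin under its centre.
- screwdriver: Screwdriver, 190 mm, lying in front of the header. Bystander.
- union: Loose brass pipe union, 56 mm across, 30 mm high, standing in front of the header. Bystander.
- wrench: Steel wrench, 220 mm, lying behind the header. Bystander.
- detergent: White detergent bottle, 84 mm in diameter, 210 mm high, at the back. Bystander.
- paste_tin: Tin of jointing paste, 72 mm in diameter, 75 mm high, at the back. Bystander.
- mug: White mug, 82 mm in diameter, 92 mm high, at the back. Bystander.
Not all that is in view belongs to the job. Several things have the shape of the crank; the one meant has the colours described above.

How it is judged:
By the outcome, as a careful person would: the job done as asked, in the order asked, and still so for the second after the job is handed in, with the robot touching nothing.
It also fails if it takes over 72 s, if anything falls off the work surface, if the arm or the gripper's body presses on something with over 40 N, if the wrist force passes 120 N, or if a joint passes its speed limit or range.

## Working session

There is one attempt and no reset: what is moved stays moved. The work goes in short steps, each a Python script; the robot and the scene stay as the last script left them, time stands still between calls to the robot, and variables do not carry over. Pictures are saved under pics/ and viewed, at most 10 in all, crops included, and the job is handed in when it is done.

```bash
mkdir -p pics; cat > h.py <<'E'
import numpy as np, cv2
from bench import robot
from scipy.spatial.transform import Rotation as R
def cam(d):
    h,w=d["img"].shape[:2]; f=h/2/np.tan(np.radians(d["fovy"])/2)
    o=np.array(d["orientation"]); 
    M=o if o.shape==(3,3) else R.from_euler('xyz',o).as_matrix()
    return f,d["cx"],d["cy"],d["k1"],np.array(d["eye"]),M
def ray(d,u,v):
    f,cx,cy,k1,e,M=cam(d); p=np.array([(u-cx)/f,(v-cy)/f]); q=p.copy()
    for _ in range(30): q=p/(1+k1*(q@q))
    r=M@np.array([q[0],q[1],1]); return e,r/np.linalg.norm(r)
def onz(d,u,v,z):
    e,r=ray(d,u,v); return e+r*(z-e[2])/r[2]
def proj(d,P):
    f,cx,cy,k1,e,M=cam(d); c=M.T@(np.array(P,float)-e); q=c[:2]/c[2]; q=q*(1+k1*(q@q)); return f*q+[cx,cy]
def tri(*obs):
    A=np.zeros((3,3));b=np.zeros(3);L=[]
    for d,u,v in obs:
        e,r=ray(d,u,v);P=np.eye(3)-np.outer(r,r);A+=P;b+=P@e;L.append((e,P))
    x=np.linalg.solve(A,b); return x,[round(float(np.linalg.norm(P@(x-e))),2) for e,P in L]
def save(n):
    import pickle; d=robot.get_image(n); return d
E
python3 - <<'E'
from h import *
import pickle
D={n:robot.get_image(n) for n in("scene","top","wrist")}
pickle.dump(D,open("d0.pkl","wb"))
for n,d in D.items(): print(n,{k:v for k,v in d.items() if k!="img"})
for n in("scene","top"): cv2.imwrite(f"pics/{n}0.png",cv2.resize(D[n]["img"],(800,600)))
print(robot.current_t(),robot.current_eef_rot(),robot.current_contact_force())
E
```

```text
scene {'fovy': 52.963436154051706, 'cx': 281.96958477115174, 'cy': 211.67872782886803, 'k1': -0.1187396787640671, 'eye': array([948.81282447, 478.5631142 , 849.3801134 ]), 'orientation': array([-2.390677  ,  0.01752368,  2.40803318])}
top {'fovy': 51.84115429743351, 'cx': 284.3213766416987, 'cy': 208.83936055878596, 'k1': 0.044187523033229766, 'eye': array([ 333.27062051,  -31.81962348, 1190.67577094]), 'orientation': array([-2.97466591,  0.00436782, -1.56237912])}
wrist {'fovy': 61.70115663521171, 'cx': 280.21910040400155, 'cy': 211.8990400950308, 'k1': 0.002596452452126938, 'eye': array([ 238.19061264, -503.40735977,  384.0085322 ]), 'orientation': array([ 2.84556156e+00,  1.28653111e-03, -1.27445204e+00])}
0.15 [-3.14020490e+00 -3.02182305e-04  2.95780202e-01] [0.13838869 0.55925978 0.71508347]
```

View pics/scene0.png

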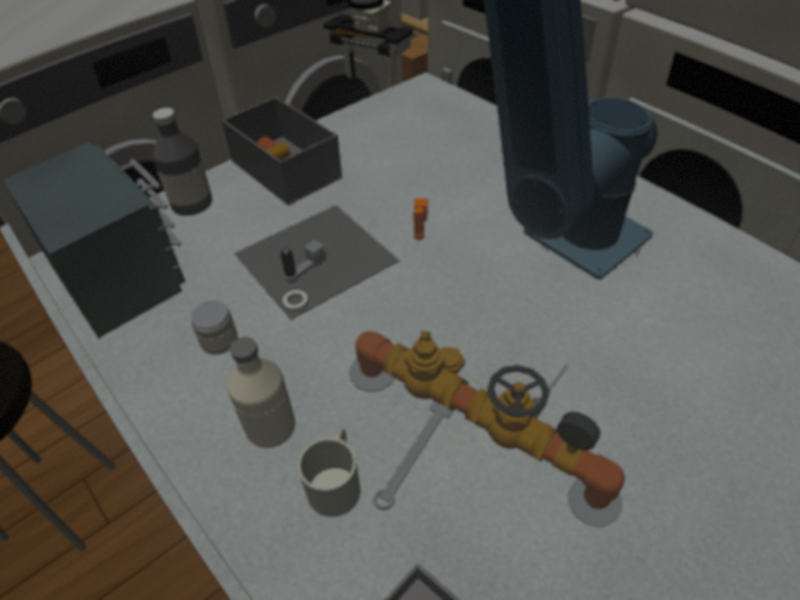

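View pics/top0.png

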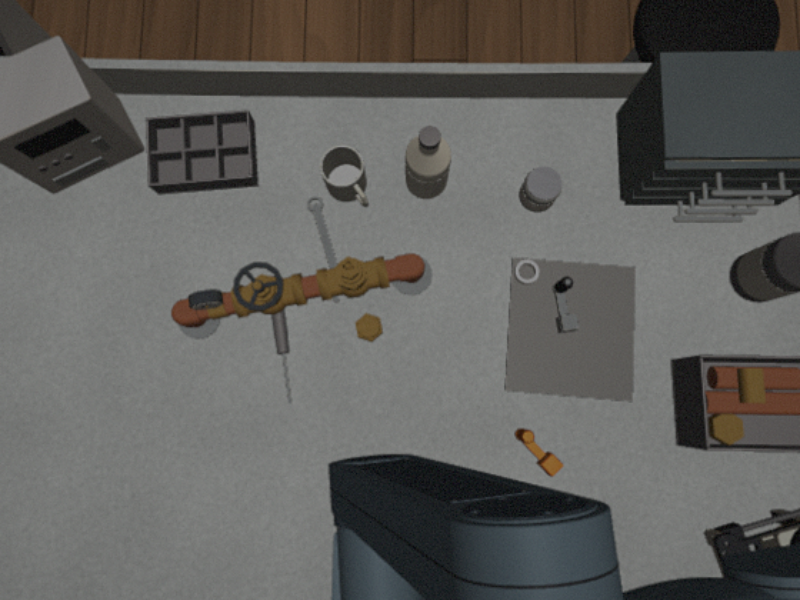

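The picture candidates for the crank (top view, 800-px): steel crank with black handle on the mat, hub (568,322), handle (565,285); orange crank-shaped thing on the counter (540,452). I also see pale fittings and bins, which don't match. The steel one on the mat fits the description. The stop valve's square end is at top (351,265), scene (425,335).

```bash
python3 - <<'E'
from h import *
import pickle
D=pickle.load(open("d0.pkl","rb"));k=1/1.42857
T=D["top"];S=D["scene"]
for n,a,b in (("hub",(567,316),(315,246)),("handle",(563,283),(287,252)),("sq",(351,263),(425,334)),("wheel",(259,286),(518,392))):
    print(n,*tri((T,a[0]*k,a[1]*k),(S,b[0]*k,b[1]*k)))
for p in((513,259),(635,266),(633,401),(505,390)): print("mat",onz(T,p[0]*k,p[1]*k,4))
w=D["wrist"];print(w["eye"]-robot.current_tcp_pos())
E
```

```text
hub [ 490.35141944 -319.46890876   54.99840693] [4.66, 4.66]
handle [ 551.656344   -312.00437106   80.40870606] [1.02, 1.02]
sq [559.93336741  70.67022341 179.05541363] [4.75, 4.75]
wheel [525.18376192 225.16400823 160.49082678] [1.58, 1.58]
mat [ 613.22761229 -234.33959753    4.        ]
mat [ 600.60907805 -471.00499431    4.        ]
mat [ 340.68175714 -453.14503846    4.        ]
mat [ 358.30630879 -213.8910706     4.        ]
[ 77.87275475  22.27243348 165.99042422]
```

```bash
python3 - <<'E'
from h import *
import pickle
W=[]
def go(p,yaw=0): robot.move_ptp(p,[np.pi,0,yaw]);robot.sleep(.3); W.append(robot.get_image("wrist"))
go([545,-345,190]); go([545,-285,190]); 
go([600,30,300]); go([600,110,300])
pickle.dump(W,open("d1.pkl","wb"))
im=lambda a:a["img"]
cv2.imwrite("pics/w1.png",cv2.resize(np.vstack([np.hstack([im(W[0]),im(W[1])]),np.hstack([im(W[2]),im(W[3])])]),(800,600),interpolation=cv2.INTER_AREA))
print(robot.current_t(),robot.current_contact_force(),robot.current_qpos(),[w["eye"] for w in W])
for w,p in zip(W,[[490,-319,50]]*2+[[560,71,183]]*2): print(proj(w,p))
E
```

```text
5.1583 [-0.56608094 -0.14556368  0.29739752] [-2.85539125e-03  3.31482951e-01  1.23921310e+00 -8.70686368e-05
  1.57089647e+00  1.56937403e+00] [array([ 625.91253921, -347.21637136,  356.21762898]), array([ 626.35918616, -287.43267226,  355.92832905]), array([681.5445396 ,  27.48246093, 465.60587144]), array([681.56628769, 107.42161814, 466.06384761])]
[250.46786362 254.84832117]
[313.66400284 255.3245034 ]
[230.36188646 250.47270146]
[322.15481901 250.44785981]
```

View pics/w1.png

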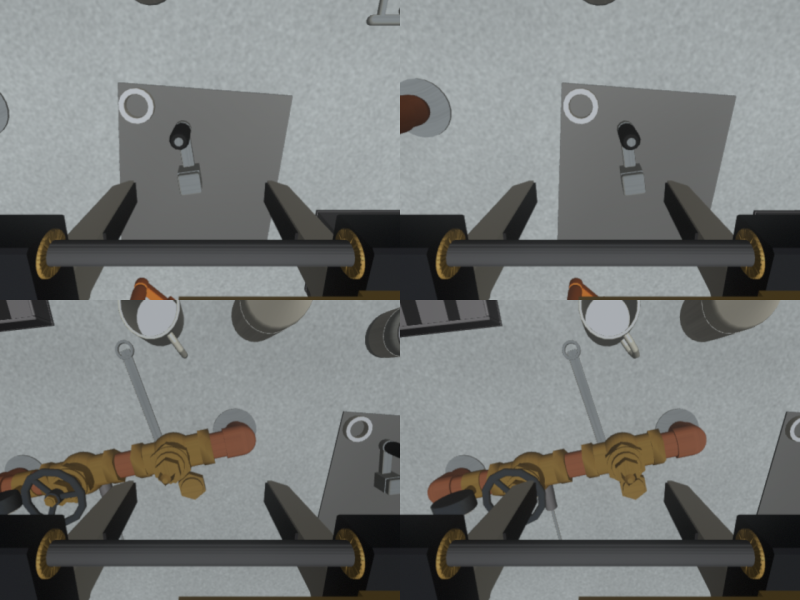

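The wrist views show the steel crank with the black handle on the mat (hub near (188,180) in tile 1), and the stop valve's square near (172,455) in tile 3. Next I make enlarged crops.

```bash
python3 - <<'E'
from h import *
import pickle
W=pickle.load(open("d1.pkl","rb"))
O=[(215,165,5),(275,165,5),(205,185,5),(280,185,5)]
T=[]
for w,(x,y,k) in zip(W,O):
    c=w["img"][y:y+60+45,x:x+80+60]; c=cv2.resize(c,None,fx=400/140,fy=300/105,interpolation=cv2.INTER_CUBIC)
    c=cv2.convertScaleAbs(c,alpha=1.4,beta=10); T.append(c)
cv2.imwrite("pics/c1.png",np.vstack([np.hstack(T[:2]),np.hstack(T[2:])]))
E
```

```text
(no output)
```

View pics/c1.png

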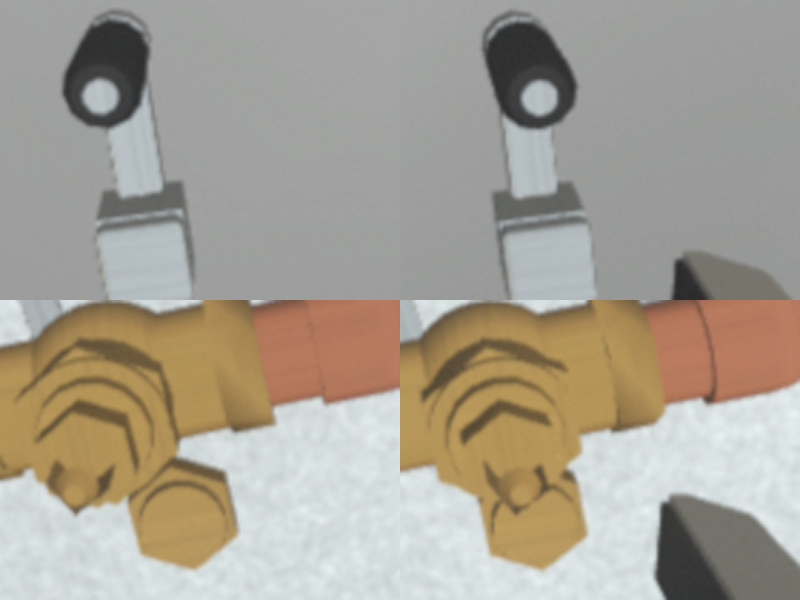

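Tile 1: handle top (100,96), hub top below it with its far edge (99,228)-(185,222). Tiles 3 and 4: nose (75,486) and (522,486), with the square's corner facing the camera. I'll take closer views of the square and the full hub crop.

```bash
python3 - <<'E'
from h import *
import pickle
W=pickle.load(open("d1.pkl","rb"))
print("nose",tri((W[2],231.3,250.1),(W[3],322.7,250.1)))
print("handle top",tri((W[0],250,198.6),(W[1],324,199)))
for y in (55,90):
    robot.move_ptp([568,y,235],[np.pi,0,0]);robot.sleep(.3); W.append(robot.get_image("wrist"))
pickle.dump(W,open("d1.pkl","wb"))
T=[];
for i,(x,y,s) in zip((0,1,4,5),((230,215,60),(295,215,60),(0,0,0),(0,0,0))):
    w=W[i]
    if i>3:
        p=proj(w,[560,71,175]);s=60;x,y=int(p[0]-s/2),int(p[1]-s*.375)
    print(i,x,y,s)
    c=cv2.resize(w["img"][y:y+s*3//4,x:x+s],(400,300),interpolation=cv2.INTER_CUBIC); T.append(cv2.convertScaleAbs(c,alpha=1.4,beta=10))
cv2.imwrite("pics/c2.png",np.vstack([np.hstack(T[:2]),np.hstack(T[2:])]))
E
```

```text
nose (array([559.77969865,  70.36706356, 181.69608028]), [0.01, 0.01])
handle top (array([ 553.33638877, -322.76454605,   81.3652593 ]), [0.05, 0.05])
0 230 215 60
1 295 215 60
4 225 218 60
5 274 217 60
```

View pics/c2.png

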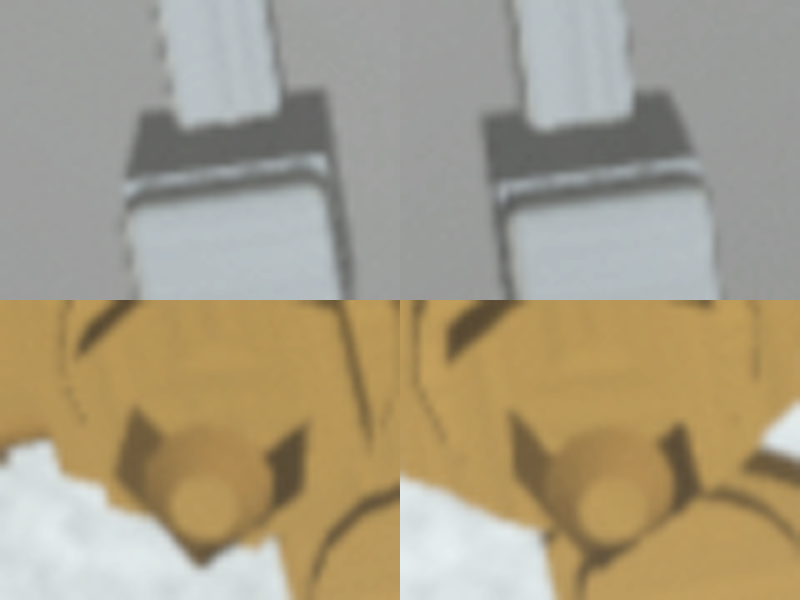

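Tile 3/4 show the square standing corner-on: left corner (118,470), right (302,490), near corner (200,565). The hub's far top edge runs (127,185)-(325,160).

```bash
python3 - <<'E'
from h import *
import pickle
W=pickle.load(open("d1.pkl","rb"));s=60/400
a=tri((W[0],249.05,242.75),(W[1],309.7,243.2));b=tri((W[0],278.75,239),(W[1],339.7,239.45));print(a,b)
for i,x0,y0,P in((4,225,218,[(118,170),(302,190),(200,265)]),(5,274,217,[(115,170),(300,190),(195,265)])):
    Q=np.array([onz(W[i],x0+u*s,y0+v*s,177)[:2] for u,v in P]); c=(Q[0]+Q[1])/2; print(Q.round(1),c)
    for q in Q: print(np.degrees(np.arctan2(*(q-[559.8,70.4])[::-1])).round(1),np.linalg.norm(q-[559.8,70.4]))
for i,(u,v) in((4,(202,210)),(5,(613,210))): print("nose",onz(W[i],(225,274)[i-4]+(u-400*(i-4))*s,(218,217)[i-4]+v*s,183))
c=[onz(W[i],u,v,46)[:2].round(1) for i,u,v in((0,249.05,242.75),(0,278.75,239),(1,309.7,243.2),(1,339.7,239.45))];print(c)
E
```

```text
(array([ 495.70373216, -316.4263228 ,   33.67628143]), [0.0, 0.0]) (array([ 499.81144652, -345.70666315,   34.10424196]), [0.0, 0.0])
[[559.   79.9]
 [556.8  60.9]
 [548.3  71.6]] [557.86303737  70.40740673]
95.0 9.532170357581066
-107.8 9.95435724443001
173.9 11.560089534456294
[[559.2  80.4]
 [557.   61.3]
 [548.6  71.9]] [558.08192661  70.82719785]
93.5 9.979967181856257
-107.2 9.535271604352113
172.2 11.330701724796405
nose [557.05821072  70.85503021 183.        ]
nose [557.28907154  70.67802955 183.        ]
[array([ 500.7, -317.6]), array([ 504.5, -345.8]), array([ 500.7, -315.3]), array([ 504.5, -343.6])]
```

Estimates: crank hub centre (485.5,-332.4), yaw 7.8°; square at (558.2,70.6), flats at 38.4° mod 90. Now I grasp.

```bash
python3 - <<'E'
from h import *
import pickle
y=np.radians(7.8); x0=[485.5,-332.4]
robot.move_ptp([*x0,110],[np.pi,0,y])
print(robot.move_linear([*x0,14],speed=80,f_stop=8), robot.current_tcp_pos())
robot.move_gripper(0.0); print(robot.current_gripper_width()*93,robot.current_finger_force(),robot.current_contact_force())
robot.move_linear([*x0,60],speed=80); robot.sleep(.3)
print(robot.current_contact_force(),robot.current_ft_torque(),robot.current_gripper_width()*93)
robot.move_ptp([558.2,70.6,250],[np.pi,0,np.radians(38.4)]); robot.sleep(.3)
print(robot.current_contact_force(),robot.current_ft_torque(),robot.current_t(),robot.current_tcp_pos(),robot.current_eef_rot())
W=[robot.get_image("wrist"),robot.get_image("scene")]; pickle.dump(W,open("d2.pkl","wb"))
p=proj(W[1],[558,70,220]);print(p);x,yy=int(p[0])-70,int(p[1])-60
c=cv2.resize(W[1]["img"][yy:yy+120,x:x+160],(640,480)); 
cv2.imwrite("pics/p2.png",np.hstack([cv2.resize(c,(400,300)),cv2.resize(W[0]["img"],(400,300))]))
E
```

```text
False [ 485.88399951 -332.75680771   14.62061417]
29.876540475082198 29.884062856435776 [-0.46263207  2.11921352  0.79398319]
[ 0.39248948  0.67004177 -4.42729441] [-0.00068587  0.12591362 -0.00458682] 29.705558292104502
[ 0.59996065  0.74883887 -5.09728846] [-0.08885225  0.04174378  0.02134267] 13.55 [558.27149576  69.91232285 249.64422497] [-3.14127581e+00  4.72023507e-04  6.69034298e-01]
[295.81826648 219.6624053 ]
```

View pics/p2.png

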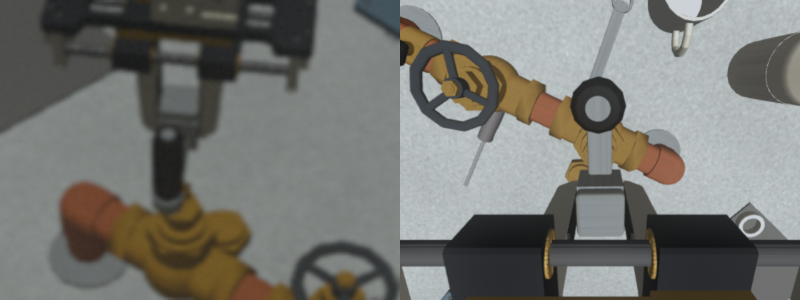

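The crank is in the grip and level, with the handle ahead. I check its offset in the grip from this wrist view (handle top (597,106), hub top edge (578,188)-(624,188)).

```bash
python3 - <<'E'
from h import *
import pickle
w=pickle.load(open("d2.pkl","rb"))[0]
t=np.array([558.27,69.91]);R2=np.array([[np.cos(.669),np.sin(.669)],[-np.sin(.669),np.cos(.669)]])
g=cv2.cvtColor(w["img"],cv2.COLOR_BGR2GRAY)
for n,u,v,z in(("handle",197.5*1.4,106.5*1.4,314.6),("el",179*1.4,188*1.4,281.6),("er",224*1.4,188*1.4,281.6)): print(n,R2@(onz(w,u,v,z)[:2]-t))
for p in((70,0,314.6),(15,15,281.6),(15,-15,281.6),(-15,15,281.6)): print(p,proj(w,[*(R2.T@p[:2]+t),p[2]]))
c=cv2.resize(w["img"][95:305,200:360],(480,630))[:600]
cv2.imwrite("pics/p3.png",c)
E
```

```text
handle [68.52212442  0.2172906 ]
el [17.30455615 11.47584754]
er [ 17.31516992 -14.8197379 ]
(70, 0, 314.6) [277.25263833 143.84732341]
(15, 15, 281.6) [242.32589778 268.21911657]
(15, -15, 281.6) [313.87355268 268.24427642]
(-15, 15, 281.6) [244.40832632 329.65030967]
```

View pics/p3.png

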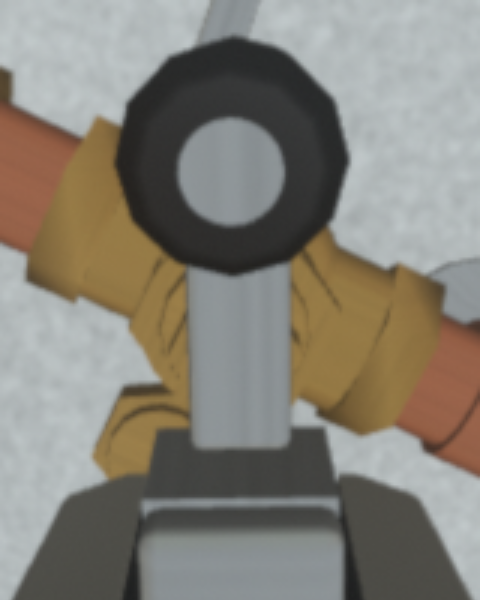

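```bash
python3 - <<'E'
from h import *
a=np.radians(38.4);p=np.array([558.2,70.6])+1.8*np.array([np.cos(a),np.sin(a)])
robot.move_linear([*p,205],speed=100)
robot.sleep(.2);f0=robot.current_contact_force()
s=robot.move_linear([*p,163],speed=25,f_stop=6)
print(s,robot.current_tcp_pos(),robot.current_contact_force()-f0,robot.current_ft_torque(),robot.current_t())
E
```

```text
True [558.53989688  71.9928108  184.78105265] [-0.63633991  0.8848897  -0.83729897] [-0.0386615  -0.01017386  0.01715067] 15.3417
```

```bash
python3 - <<'E'
from h import *
a=np.radians(38.4);p=np.array([558.2,70.6])+1.8*np.array([np.cos(a),np.sin(a)])
f0=robot.current_contact_force()
for dy in (0,3,-3,6,-6):
    t=robot.current_tcp_pos()
    robot.move_linear([t[0],t[1],t[2]+.5],ori=[np.pi,0,a+np.radians(dy)],speed=20)
    s=robot.move_linear([*p,163],speed=25,f_stop=8)
    print(dy,s,robot.current_tcp_pos(),robot.current_contact_force()-f0,robot.current_ft_torque(),robot.current_t())
    if robot.current_tcp_pos()[2]<170: break
E
```

```text
0 True [558.87860275  72.02633464 164.91725005] [ 0.69422872 -0.90846412 11.8629506 ] [-0.13951075 -0.05952329 -0.0318826 ] 16.35
```

The crank dropped over the square and seated (TCP z 164.9, +11.9 N on the nut). Next I let go, take the handle and wind the first 395° with force checks.

```bash
cat > w.py <<'E'
from h import *
C=np.array([557.6,70.9]);F0=np.radians(38.4);ZT=190
def pose(s,r=70.2): # s degrees wound
    f=F0-np.radians(s); yaw=np.radians(148 if s<430 else 148-(s-430))
    return [*(C+r*np.array([np.cos(f),np.sin(f)])),ZT],[np.pi,0,yaw]
def ft(s,f0):
    f=F0-np.radians(s); F=robot.current_contact_force()-f0
    return F@np.array([-np.sin(f),np.cos(f),0]), F@np.array([np.cos(f),np.sin(f),0]),F[2] # + = resists clockwise
E
python3 - <<'E'
from w import *
t=robot.current_tcp_pos()
robot.move_gripper(0.6); robot.move_linear([t[0],t[1],245],speed=120)
p,o=pose(0); robot.move_ptp([p[0],p[1],250],o); robot.move_gripper(.5); robot.move_ptp(p,o) if 0 else None
print(robot.move_linear(p,speed=100,f_stop=6),robot.current_tcp_pos())
f0=robot.current_contact_force()
robot.move_gripper(0); print(robot.current_gripper_width()*93,(robot.current_contact_force()-f0).round(1),robot.current_t())
np.save("f0.npy",f0)
if abs(robot.current_gripper_width()*93-24)<3:
    L=[]
    for s in range(15,396,15):
        p,o=pose(s); robot.move_linear(p,ori=o,speed=75); a=ft(s,f0); L.append([s]+[round(float(x),1) for x in a])
        if abs(a[0])>16 or abs(a[1])>25: break
    print(L,robot.current_t(),robot.current_gripper_width()*93,robot.current_tcp_pos()-p)
E
```

```text
False [613.0380897  114.50167618 190.53947677]
23.57227411413764 [1.1 0.8 5.6] 21.1083
[[15, 3.6, 0.7, 6.7], [30, 3.5, -0.7, 5.1], [45, 3.9, -1.8, 6.4], [60, 3.2, -2.4, 5.5], [75, 3.7, -3.5, 4.0], [90, 5.3, -3.6, 4.0], [105, 4.7, -3.7, 4.1], [120, 4.5, -4.5, 3.8], [135, 3.9, -5.7, 3.4], [150, 3.3, -3.4, 3.4], [165, 3.3, -2.8, 5.1], [180, 3.6, 0.2, 8.3], [195, 4.6, 2.8, 9.0], [210, 5.0, 4.6, 12.4], [225, 4.6, 7.4, 14.3], [240, 6.1, 8.7, 15.1], [255, 5.6, 8.0, 16.0], [270, 4.9, 9.5, 15.9], [285, 5.2, 9.2, 14.6], [300, 4.8, 8.4, 14.4], [315, 3.8, 7.6, 12.3], [330, 4.1, 6.1, 11.1], [345, 4.1, 5.1, 11.2], [360, 4.3, 3.4, 9.6], [375, 4.3, 2.6, 8.2], [390, 3.1, 1.2, 6.8]] 31.2917 23.62125347262335 [-0.59560739  1.18183735  0.4702566 ]
```

```bash
python3 - <<'E'
from w import *
f0=np.load("f0.npy");s=390;L=[];c=None;d=6
while s<590:
    s+=d;p,o=pose(s); robot.move_linear(p,ori=o,speed=45); a=ft(s,f0); L.append([s]+[round(float(x),1) for x in a])
    if a[0]>6.6 and d==6: d=2; c=s
    if a[0]<5.5 and d==2: d=6
    if a[0]>14.5 or abs(a[1])>25: break
    if c and d==2 and s-c>12: break
print(L,robot.current_t())
robot.sleep(.3);print(ft(s,f0));q=robot.current_tcp_pos();print(np.degrees(np.arctan2(*(q[:2]-C)[::-1])),np.linalg.norm(q[:2]-C),38.4-s,robot.current_gripper_width()*93)
E
```

```text
[[396, 5.2, 0.9, 7.5], [402, 4.9, 0.6, 7.0], [408, 5.2, -0.1, 7.9], [414, 6.0, -0.8, 7.7], [420, 5.4, -1.1, 7.5], [426, 5.3, -3.3, 7.2], [432, 5.1, -2.8, 6.7], [438, 5.3, -3.3, 6.2], [444, 5.3, -3.7, 6.4], [450, 5.9, -3.8, 5.4], [456, 5.2, -4.2, 5.8], [462, 4.9, -5.2, 5.0], [468, 6.4, -4.4, 5.6], [474, 5.1, -5.2, 5.7], [480, 4.5, -6.1, 4.1], [486, 5.3, -6.2, 3.5], [492, 4.7, -6.5, 3.9], [498, 4.8, -6.3, 2.9], [504, 5.1, -6.7, 3.0], [510, 5.5, -7.6, 2.2], [516, 5.1, -6.3, 1.1], [522, 4.9, -7.4, 1.3], [528, 5.0, -7.5, -0.3], [534, 4.5, -7.4, 0.8], [540, 4.9, -7.3, 1.3], [546, 5.4, -6.7, 0.8], [552, 4.6, -6.6, 0.3], [558, 4.8, -6.3, 2.2], [564, 5.3, -4.9, 2.0], [570, 7.6, -4.7, 1.9], [572, 10.0, -4.2, 2.4], [574, 10.4, -5.5, 2.4], [576, 12.5, -4.3, 2.7], [578, 13.7, -3.8, 3.2], [580, 14.2, -4.7, 4.1], [582, 16.4, -3.7, 4.6]] 42.2917
(np.float64(16.06687620307782), np.float64(-3.914808372752931), np.float64(5.012468887972181))
-179.31299811501592 68.86391059133463 -543.6 23.2717471004272
```

Force rose from 5 N to 16 N over 12° after about 570° of winding, so the valve is closed and the washer lightly squeezed (about 0.11). I add a small nip, release and look at the crank's angle.

```bash
python3 - <<'E'
from w import *
f0=np.load("f0.npy")
p,o=pose(584.5); robot.move_linear(p,ori=o,speed=30); print(ft(584.5,f0),robot.current_tcp_pos())
robot.move_gripper(.5)
q=robot.current_tcp_pos(); robot.move_linear([q[0],q[1],252],speed=120)
robot.move_ptp([535,71,256],[np.pi,0,0]); robot.sleep(.15)
w=robot.get_image("wrist"); import pickle; pickle.dump(w,open("d3.pkl","wb"))
print(robot.current_t(),robot.current_tcp_pos())
cv2.imwrite("pics/p4.png",cv2.resize(w["img"][140:350,140:420],(800,600),interpolation=cv2.INTER_CUBIC))
print(proj(w,[557.6,70.9,197]),proj(w,[487.6,70,230]))
E
```

```text
(np.float64(16.362773855730712), np.float64(-4.109493004588132), np.float64(5.251395478532177)) [488.66332188  73.16392585 190.55970014]
44.625 [533.88799861  71.26673576 255.39335433]
[278.62059444 196.02061998] [279.92891247 317.60684738]
```

View pics/p4.png

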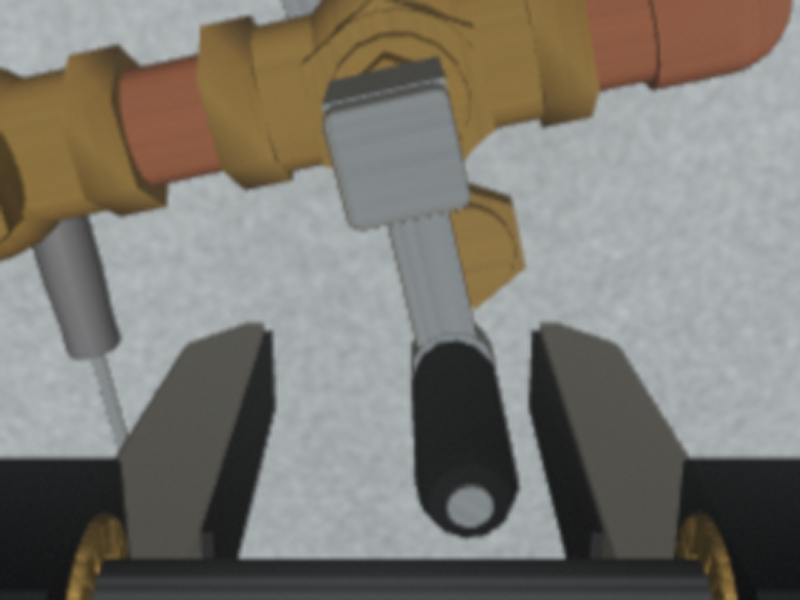

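The crank trails back a little in its socket play: hub top centre (397,155), handle top (469,507), far hub edge (325,108)-(443,85). I compute its angle and take it off.

```bash
python3 - <<'E'
from w import *
import pickle
w=pickle.load(open("d3.pkl","rb"));g=lambda u,v,z:onz(w,u/2.857+140,v/2.857+140,z)[:2]
h=g(397,155,197);k=g(469,507,230);e1,e2=g(330,118,197),g(440,90,197);b1,b2=g(352,226,197),g(466,202,197)
ang=lambda d:np.degrees(np.arctan2(d[1],d[0]))
print(h,k,ang(k-h),np.linalg.norm(k-h),ang(k-C),ang(e1-e2),ang(b1-b2),ang(e1-b1),ang(e2-b2),(e1+e2+b1+b2)/4)
E
```

```text
[558.79741285  70.67792702] [487.71577563  54.83469148] -167.43485274794045 72.82586946048671 -167.0535141708059 104.4846974198685 102.4822603008483 10.172834146231764 13.577462556310744 [557.6199824   70.68383816]
```

```bash
python3 - <<'E'
from w import *
y=np.radians(11);c=[557.8,70.7]
robot.move_gripper(.65)
robot.move_linear([*c,215],ori=[np.pi,0,y],speed=100)
print(robot.move_linear([*c,166],speed=70,f_stop=8),robot.current_tcp_pos())
f0=robot.current_contact_force()
robot.move_gripper(0);print(robot.current_gripper_width()*93,robot.current_contact_force()-f0,robot.current_ft_torque())
print(robot.move_linear([*c,192],speed=30,f_stop=25),robot.current_contact_force()-f0)
robot.move_linear([*c,240],speed=120)
robot.move_ptp([512,-350,90],[np.pi,0,0]);robot.sleep(.2)
print(robot.current_contact_force()-f0,robot.current_ft_torque(),robot.current_gripper_width()*93,robot.current_t(),robot.current_tcp_pos())
w=robot.get_image("wrist");cv2.imwrite("pics/p5.png",cv2.resize(w["img"],(560,420)))
E
```

```text
False [558.08512756  70.67325773 166.23096739]
30.19468825136485 [0.52796279 5.75894677 1.40274636] [0.97343452 0.12668724 0.06057292]
False [ 0.98551727  0.41130988 -5.51447448]
[ 0.89183315  0.59757837 -4.56528637] [ 0.00736665 -0.11652823  0.00401825] 29.74518275823416 50.5917 [ 512.77073455 -349.0971741    90.54936447]
```

View pics/p5.png

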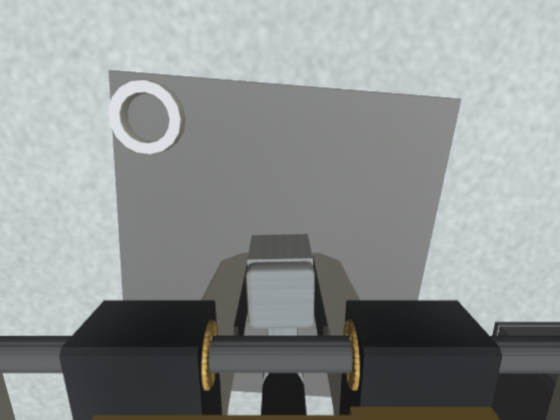

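The crank is held off the spindle, above the clear part of the mat, and the tape roll (145,117) is well away. I lower it gently.

```bash
python3 - <<'E'
from h import *
robot.move_linear([512,-350,26],speed=80);robot.sleep(.2)
print(robot.move_linear([512,-350,14],speed=10,f_stop=3),robot.current_tcp_pos(),robot.current_contact_force())
robot.sleep(.2);t=robot.current_tcp_pos();print(t)
robot.move_gripper(.7); robot.move_linear([t[0],t[1],120],speed=120)
robot.move_linear([560,-350,220],speed=200); robot.sleep(.3)
w=robot.get_image("wrist");s=robot.get_image("scene")
p=proj(s,[500,-345,20]);x,y=int(p[0])-80,int(p[1])-60
cv2.imwrite("pics/p6.png",np.hstack([cv2.resize(w["img"],(400,300)),cv2.resize(s["img"],(400,300))]))
print(robot.current_t(),robot.current_contact_force())
E
```

```text
True [ 512.3267265  -350.33124332   15.32915533] [ 2.00776857 -1.08794686  0.44107752]
[ 512.29444616 -350.2850265    15.08608312]
55.8417 [ 0.17448782  0.61410805 -0.01402323]
```

View pics/p6.png

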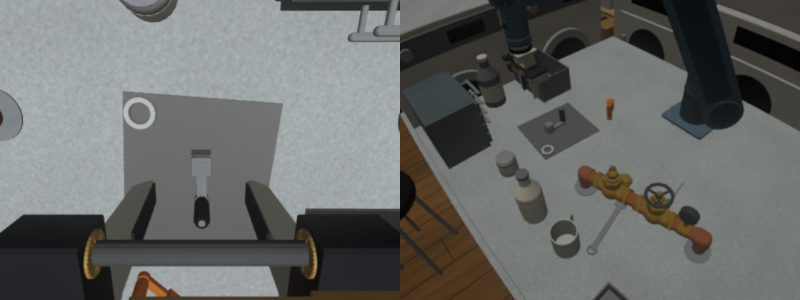

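The crank lies flat on the mat (hub (201,165), handle up at (201,210)), and nothing else has moved.

```bash
python3 -c "
from bench import robot
print(robot.hand_in())"
```

```text
the job is handed in; nothing more can be done
None
```

I closed the stop valve and nipped it up snug, at about 16 N on the handle with an estimated washer squeeze of 0.1–0.2 rad. The crank is back flat on the mat, nothing else looked disturbed in the last pictures, and I handed the job in at about 56 s; no verdict was returned.

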